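Light up the model house

TASK

First lift the yellow work lamp by its handle off its sloped charging stand, reaching in under the timber cross-bar, and set it down gently and upright in the middle of the cork mat. Then raise the stiff hinged roof of the white model house to half open, 45 degrees from closed, and leave it standing there so that the lamp can light the inside. Let go of everything and leave the glue bottle, the paint jar and the screwdriver where they are.

Things in the scene. Friction and masses are not known exactly. Their poses are not given: they have to be found in the camera images.
- lamp: Yellow battery work lamp, loose, 0.5-0.9 kg. Origin: centre of underside, z up. Base 100 x 100 x 32 mm; white diffuser radius 36 to z = 82; black cap radius 42 to z = 92. Handle: orange flat-sided bar along y, 86 long, 14 wide (x), z = 120 to 136, on two posts (10 thick, at y = +-38); 28 mm of air under it. At first it leans 30 degrees in the stand, top towards the stand's -x (the robot's) side.
- lamp_grip (a point): Middle of the lamp's handle bar, 128 mm above its underside; axes as the lamp's.
- stand: Fixed black charging stand under a light wooden frame. Origin: on the table, front to -x; foot x = -31 to 95, 222 mm wide. Frame: posts 20 x 16 mm at x = -16, y = +-103; cross-bar x = -26 to -14, z = 311 to 327, 222 long. The docked handle's middle is near x = -34, z = 161: the bar above leaves no room for a vertical gripper; one in line with the lamp fits.
- seat (a point): Middle of the stand's seat, at x = 30, z = 50 mm of the stand, where the centre of the lamp's underside sits; axes as the stand's. The seat slopes 30 degrees, low at the front (-x), with a 14 mm front lip and 10 mm side rails round the lamp's base; back open. Pull the lamp out along its own axis.
- mat: Fixed cork mat 170 x 170 mm, 20 mm deep body partly let into the table, so its top is between 6 and 20 mm above the table. Origin: centre of its underside.
- mat_top (a point): Centre of the mat's top surface, 20 mm above the mat's origin, z up; the lamp belongs here.
- house: Fixed white model house, 120 x 120 mm, walls 100 mm high on a 150 x 150 x 6 mm base, open inside. Origin: on the table, 30 mm behind (+x of) the house's centre. Its -x side looks towards the robot; the roof is hinged along that near upper edge.
- roof (a joint): Angle of the flat roof, rad: 0 closed (level), 0.785 = 45 degrees, at most 1.7. The far edge rises and comes over towards the robot. Stiff friction hinge (about 0.3 N m): it stays where it is left. It starts between 0 and 0.2.
- roof_hinge (a point): Middle of the roof's hinge line, in the house frame at x = -98, z = 100 mm. Its axes turn with the roof: y along the hinge, x across the roof away from the hinge, z out of the roof. The roof slab is 136 x 136 x 8 mm: x = 0 to 136 mm, z = 0 to 8 mm.
- roof_grip (a point): Grip point on the terracotta-coloured upright strip (chimney row) near the roof's free, far edge: strip 12 mm wide (x), 60 mm long (y), 28 mm tall (z = 8 to 36 mm); this point is on its middle line 22 mm above the slab's surface, at x = 112, z = 30 mm from the hinge. Axes as the roof's.
- glue: White glue bottle with red cap, radius 20 mm, 95 mm tall, loose; bystander. Origin: centre of its underside.
- paint: Paint jar with blue lid, radius 27 mm, 60 mm tall, loose; bystander. Origin: centre of its underside.
- driver: Screwdriver with red handle, 150 mm long, lying on the table behind the stand, loose; bystander.
There are look-alikes about, which are no part of the job. Of the things shaped like the lamp, the yellow one is meant. There is more than one size of the house; the one meant has the size given above.

How it is judged:
By the outcome, as a careful person would: the job done as asked, in the order asked, and still so for the second after the job is handed in, with the robot touching nothing.
It also fails if it takes over 72 s, if anything falls off the work surface, if the arm or the gripper's body presses on something with over 40 N, if the wrist force passes 120 N, or if a joint passes its speed limit or range.

ROBOT

A 6-joint arm with a two-finger parallel gripper is mounted at the origin on the work surface. World frame = base frame: x ahead of the robot, y to its left, z up, the work surface at z = 0. Lengths are in m, angles in rad, forces in N, time in s.
With the tool pointing down it reaches from about 0.25 to 0.8 m from the base axis. Payload 3.9 kg.
Tool frame: the origin (TCP) lies midway between the tips of the shut fingers; the grasp point (between the pads) lies behind it (r.hold_point_z is the z of the grasp point in the tool frame, in m); z points along the fingers, y is the line along which they close (so a half turn about z gives the same grasp; the last joint's range is limited). The gripper opens to 85 mm and grips with 20 to 120 N. Pads are 22 mm wide; open, the fingers measure 114 mm over their backs; the gripper's body (76 mm by 85 mm) begins 54 mm behind the grasp point. The pads swing forward as they close: fully open they stand 13 mm farther back than shut.
Start: joints at [-1.314, 0.26, -0.138, 1.173, 0, 1.571], TCP at [0.133, -0.508, 0.231] pointing down, gripper open.
Joint ranges: [-2.78, 2.78], [-0.83, 1.72], [-1.28, 1.37], [-1.9, 2.12], [-1.57, 1.48], [-3.14, 3.14]. Speed limits (rad/s): [2.57, 2.57, 3.14, 3.14, 3.14, 3.14].

INTERFACE

Orientations are given as a unit quaternion [x, y, z, w].
In Python, from workcell import r gives the robot as it stands. Calls block until the motion is done:
- r.movep(position, orientation): joint-space move of the TCP to a pose.
- r.move_linear(position, rot=None, v=0.15): straight line of the TCP; rot=None keeps the orientation; v is the mean speed in m/s.
- r.move_joints(angles): joint-space move.
- r.release() and r.grasp(strength=None): open the fingers fully, or close them until they stop; strength is the grip in N (None keeps the last).
- r.wait(seconds).
- r.inverse_kinematics(position, orientation): joint angles nearest the present ones, or None.
- r.sense(): the state.
- r.snapshot(name): name is "scene" or "side" or "wrist"; returns (picture, depth): 480x640x3 uint8, red, green, blue; 480x640 float32, m along the optical axis (not along the pixel's ray), 0 where there is no reading.
- r.camera_model(name): a dict with "intrinsics" (3x3 intrinsics, pixels), "R" (3x3) and "t" (3): a world point X has camera coordinates R X + t; the wrist camera has in their place "hand_eye" (4x4, takes a point from camera to tool coordinates, whose origin is the TCP and whose axes are the flange's). Camera axes: x right, y down, z forward; pixel columns grow to the right and rows downward; lengths in m; the calibration is good to about 2 mm. The wrist camera is an equidistant fisheye: a pixel r from the principal point sees the ray r / f radians off the axis. A picture is of the moment at which its call begins: read the wrist's pose just before it. camera_model takes no time and is no camera call.
A pose or a line that the arm cannot do raises r.Unreachable and nothing moves.
- r.job_done(): hands the job in; it is judged then, once.
Trained networks look in the newest picture that a camera, given by its name, has taken for a name from the list of things; names that differ only in an ending like _2 or _b are one class to them, and where a whole thing is asked for, a point or a joint stands for the part that bears it (a point fixed in the world has none). Each returns a list of dicts, best first, with "confidence" (0 to 1); they miss things now and then, are a little off and sometimes report something else, mostly with a low value. They report only what shows in the picture. A call takes as long as a camera call. They do not tell look-alikes from the thing itself.
- r.trace(query, camera): "pixels" (480x640 bool, what is visible of it) and "bbox" ([left, top, right, bottom] in pixels, round what is visible of it).
The state is a dict: "t": time; "joints": joint angles; "joint_velocities": joint speeds; "effort": joint torques, N m; "eef_pos": TCP position; "ee_rot": TCP orientation; "ft_force": force on the tool from outside, world axes, zero at the start; "torque": the same for the moment, N m; "opening": opening from 0.0 (shut) to 1.0 (fully open); "grip_force": force on a finger pad.
Only numpy, scipy, OpenCV 4.12 (cv2) and the standard library are available. Lean on these libraries where they do the work, as an engineer would, in place of code of your own. Each camera call takes 0.05 s, during which the arm holds its last target. There are 200 camera calls.

## Working session

There is one attempt and no reset: what is moved stays moved. The work goes in short steps, each a Python script; the robot and the scene stay as the last script left them, time stands still between calls to the robot, and variables do not carry over. Pictures are saved under pics/ and viewed, at most 10 in all, crops included, and the job is handed in when it is done.

```bash
mkdir -p pics; ls; cat > h.py <<'E'
import numpy as np, cv2
from scipy.spatial.transform import Rotation as Rot
from workcell import r
def cloud(name, depth):
    m=r.camera_model(name); K=np.array(m["intrinsics"]); 
    v,u=np.mgrid[0:480,0:640]
    c=np.stack([(u-K[0,2])/K[0,0]*depth,(v-K[1,2])/K[1,1]*depth,depth],-1)
    return (c-np.array(m["t"]))@np.array(m["R"])   # R^T (c-t)
E
python3 - <<'E'
from h import *
s=r.sense(); print({k:np.round(v,3) for k,v in s.items()}, r.hold_point_z)
for n in ["scene","side"]:
    im,d=r.snapshot(n); cv2.imwrite(f"pics/{n}0.png",im[:,:,::-1]); np.savez(f"{n}0.npz",im=im,d=d)
    P=cloud(n,d); m=r.camera_model(n); print(n,np.round(-np.array(m["R"]).T@m["t"],3))
    for q in ["lamp","stand","mat","house","roof","glue","paint","driver"]:
        for o in r.trace(q,n):
            k=o["pixels"]&(d>0); p=P[k]
            print(n,q,round(o["confidence"],2),o["bbox"],k.sum(), np.round(np.median(p,0),3) if k.sum() else "", np.round(np.percentile(p,[2,98],axis=0),3).tolist() if k.sum() else "", np.median(im[o["pixels"]],0))
E
```

```text
pics
{'t': np.float64(0.0), 'joints': array([-1.314,  0.261, -0.139,  1.173,  0.   ,  1.571]), 'joint_velocities': array([-0.002,  0.001, -0.   , -0.001, -0.   ,  0.   ]), 'effort': array([-2.0000e-03, -4.0568e+01,  2.5392e+01,  1.9000e-02, -0.0000e+00,
       -0.0000e+00]), 'eef_pos': array([ 0.133, -0.507,  0.23 ]), 'ee_rot': array([ 0.992,  0.128, -0.   , -0.001]), 'ft_force': array([-0.211, -0.379, -0.313]), 'torque': array([-0.024,  0.024,  0.006]), 'grip_force': np.float64(0.0), 'opening': np.float64(1.0)} -0.0187
scene [1.325 0.073 0.921]
scene lamp 0.9 [261.6, 220.6, 308.7, 288.8] 2595 [0.622 0.012 0.114] [[0.559, -0.034, 0.068], [0.669, 0.056, 0.169]] [245. 193.  48.]
scene lamp 0.89 [288.4, 178.5, 331.3, 226.2] 1335 [0.36  0.069 0.07 ] [[0.29, 0.002, 0.011], [0.398, 0.111, 0.102]] [138.  73. 149.]
scene stand 0.84 [225.8, 168.0, 344.8, 320.6] 6395 [0.605 0.008 0.062] [[0.575, -0.099, 0.003], [0.694, 0.118, 0.328]] [222. 175. 113.]
scene stand 0.62 [381.9, 210.4, 449.0, 258.2] 2689 [0.539 0.297 0.111] [[0.464, 0.233, 0.097], [0.599, 0.364, 0.14]] [224. 217. 199.]
scene mat 0
[... 1592 characters left out ...]
01, 0.376, 0.139]] [254. 249. 241.]
side roof 0.78 [202.1, 346.9, 262.9, 393.9] 1916 [0.678 0.477 0.081] [[0.63, 0.424, 0.076], [0.728, 0.522, 0.102]] [255. 255. 253.]
side roof 0.56 [277.9, 282.2, 347.6, 338.9] 2745 [0.53  0.312 0.112] [[0.467, 0.238, 0.106], [0.595, 0.37, 0.141]] [255. 254. 253.]
side glue 0.72 [244.3, 310.4, 258.2, 343.9] 435 [0.672 0.346 0.058] [[0.657, 0.328, 0.007], [0.692, 0.356, 0.097]] [227. 204. 188.]
side paint 0.91 [250.8, 293.2, 272.1, 323.8] 489 [0.665 0.274 0.056] [[0.646, 0.24, 0.009], [0.691, 0.288, 0.065]] [ 61. 128. 173.]
side driver 0.56 [242.3, 218.8, 272.8, 254.9] 240 [ 0.748 -0.027  0.021] [[0.731, -0.076, 0.001], [0.772, 0.054, 0.03]] [216.  38.  30.]
```

View pics/scene0.png

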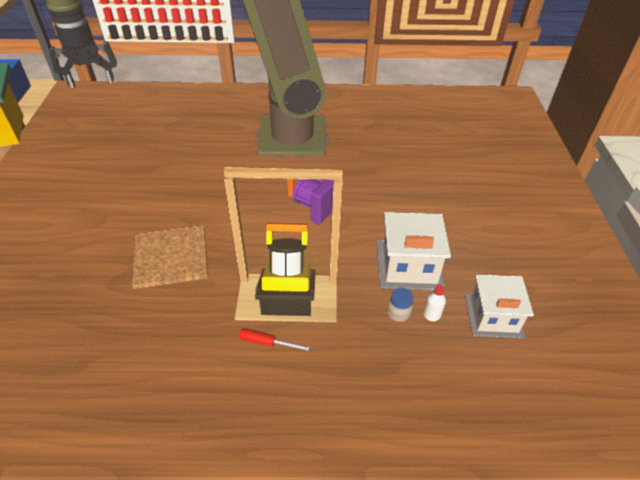

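View pics/side0.png

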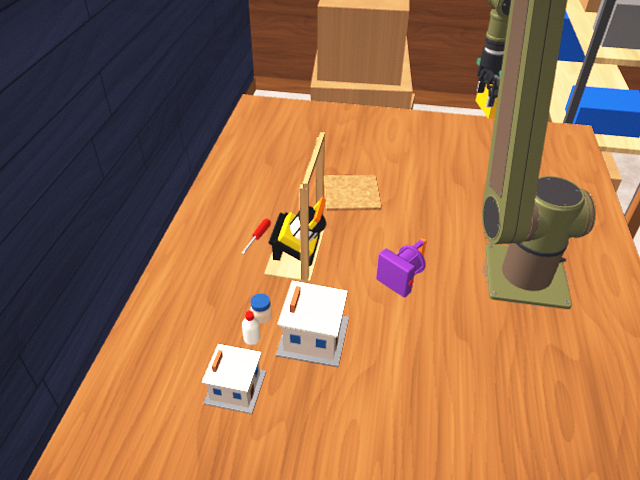

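The pictures show the yellow lamp docked (scene ~287,255) under the wooden frame. The large house is at (415,250), and the smaller look-alike at (500,305). The purple look-alike lamp lies in front of the stand at (312,195), and the mat is at (170,255). Next I'll measure poses precisely.

```bash
cat > fit.py <<'E'
from h import *
def rect(p):
    (c,s,a)=cv2.minAreaRect((p[:,:2]*1000).astype(np.float32)); return np.round(c,1),np.round(s,1),round(a,1)
def line(p):
    c=p.mean(0); v=np.linalg.svd(p-c,full_matrices=False)[2][0]; t=(p-c)@v; return np.round(c+v*(np.percentile(t,1)+np.percentile(t,99))/2,4),np.round(v,3),round(float(np.ptp(np.percentile(t,[1,99]))),4)
def box(P,lo,hi): return ((P>lo)&(P<hi)).all(-1)
E
python3 - <<'E'
from fit import *
A=[]
for n in ["scene","side"]:
    z=np.load(f"{n}0.npz"); P=cloud(n,z["d"]); hsv=cv2.cvtColor(z["im"],cv2.COLOR_RGB2HSV); ok=z["d"]>0
    b=ok&box(P,[.5,-.15,.29],[.65,.18,.36]); print(n,"bar",b.sum(),line(P[b]),np.round(np.percentile(P[b],[1,99],axis=0),4).tolist())
    o=ok&(hsv[...,0]<18)&(hsv[...,1]>170)&box(P,[.5,-.06,.13],[.65,.09,.2]); print("handle",o.sum(),line(P[o]),np.round(np.percentile(P[o],[1,99],axis=0),4).tolist(),np.median(hsv[o],0))
    m=ok&box(P,[.40,-.4,.006],[.62,-.16,.03]); print("mat",m.sum(),rect(P[m]),np.round(np.percentile(P[m],[2,50,98],axis=0),4).tolist())
    t=ok&box(P,[.1,-.4,-.03],[.4,-.16,.03]); print("table",np.median(P[t][:,2]))
    s=ok&box(P,[.43,.2,.09],[.64,.4,.16]); white=hsv[...,1]<60
    w=s&white; p=P[w]; c=np.c_[p,np.ones(len(p))]
    co=np.linalg.lstsq(np.c_[p[:,:2],np.ones(len(p))],p[:,2],rcond=None)[0]; res=p[:,2]-np.c_[p[:,:2],np.ones(len(p))]@co
    for _ in range(5):
        k=abs(res)<.004; co=np.linalg.lstsq(np.c_[p[k,:2],np.ones(k.sum())],p[k,2],rcond=None)[0]; res=p[:,2]-np.c_[p[:,:2],np.ones(len(p))]@co
    print("roof",k.sum(),np.round(co,4),rect(p[k]),np.round(p[k].mean(0),4))
    q=s&~white&(P[...,2]>.118)&(hsv[...,0]<18)&(hsv[...,1]>90); print("strip",q.sum(),line(P[q]),np.round(np.percentile(P[q],[1,99],axis=0),4).tolist())
E
```

```text
scene bar 1422 (array([0.5849, 0.011 , 0.3196]), array([0.02 , 1.   , 0.002]), 0.2191) [[0.5732, -0.0986, 0.2922], [0.5972, 0.1205, 0.3292]]
handle 161 (array([0.5679, 0.0108, 0.1651]), array([ 0.034,  0.999, -0.008]), 0.0853) [[0.558, -0.0319, 0.1558], [0.5756, 0.0533, 0.1718]] [ 14. 205. 246.]
mat 3783 (array([ 503.2, -281. ]), array([194.8, 182. ]), 10.2) [[0.426, -0.3642, 0.0077], [0.5173, -0.279, 0.0116], [0.5987, -0.1933, 0.0153]]
table 0.0009873419196887705
roof 2171 [ 0.0334 -0.0046  0.0947] (array([531.2, 299.6]), array([137. , 139.7]), 88.3) [0.5312 0.2988 0.111 ]
strip 303 (array([0.5769, 0.2981, 0.1327]), array([-0.031, -0.999, -0.008]), 0.0585) [[0.5679, 0.269, 0.1183], [0.582, 0.3273, 0.1433]]
side bar 471 (array([0.5808, 0.0158, 0.3214]), array([-0.03 , -0.999,  0.04 ]), 0.2213) [[0.5733, -0.0946, 0.2914], [0.5954, 0.1259, 0.3316]]
handle 120 (array([0.5642, 0.0158, 0.1655]), array([-0.007,  1.   ,  0.012]), 0.0865) [[0.5571, -0.0275, 0.1312], [0.5942, 0.059, 0.1741]] [ 11.  233.  228.5]
mat 1872 (array([ 509. , -278.9]), array([232.5, 219.3]), 89.1) [[0.4212, -0.3671, 0.0065], [0.5095, -0.2705, 0.0124], [0.5966, -0.1827, 0.018]]
table 0.0013995399503970356
roof 2446 [ 0.0363 -0.0019  0.0931] (array([531.2, 302.2]), array([141. , 136.4]), 88.4) [0.5273 0.3071 0.1117]
strip 141 (array([0.5732, 0.3042, 0.1384]), array([-0.043, -0.986,  0.161]), 0.0582) [[0.5677, 0.2752, 0.1204], [0.5805, 0.3318, 0.1453]]
```

```bash
cat >> fit.py <<'E'
def tool(yaw,tilt):  # tool axes [y_l, x_l, -z_l] for an object frame with yaw, leaning top to -x by tilt
    F=(Rot.from_euler("z",yaw)*Rot.from_euler("y",-tilt)).as_matrix()
    return Rot.from_matrix(np.c_[F[:,1],F[:,0],-F[:,2]])
HZ=r.hold_point_z
def tcp(hold,R): return np.array(hold)-R.apply([0,0,HZ])
def wcloud(tag=None):
    s=r.sense(); im,d=r.snapshot("wrist"); m=r.camera_model("wrist"); K=np.array(m["intrinsics"]); H=np.array(m["hand_eye"])
    v,u=np.mgrid[0:480,0:640]; x=(u-K[0,2])/K[0,0]; y=(v-K[1,2])/K[1,1]; th=np.hypot(x,y)
    k=np.where(th>1e-6,np.tan(np.minimum(th,1.5))/np.maximum(th,1e-6),1)
    c=np.stack([x*k*d,y*k*d,d],-1)@H[:3,:3].T+H[:3,3]
    P=Rot.from_quat(s["ee_rot"]).apply(c.reshape(-1,3)).reshape(c.shape)+s["eef_pos"]; P[d<=0]=np.nan
    if tag: cv2.imwrite(f"pics/{tag}.png",im[:,:,::-1]); np.savez(f"{tag}.npz",im=im,P=P)
    return im,P,cv2.cvtColor(im,cv2.COLOR_RGB2HSV)
def rep(s=None):
    s=s or r.sense(); print("t",round(float(s["t"]),2),np.round(s["eef_pos"],4),"F",np.round(s["ft_force"],1),"op",round(float(s["opening"]),3),"gf",round(float(s["grip_force"]),1),flush=True)
E
python3 - <<'E'
from fit import *
R0=tool(-.5,0)
r.movep([.48,-.28,.36],R0.as_quat()); rep()
im,P,h=wcloud("w_mat")
for o in r.trace("mat","wrist"):
    k=o["pixels"]&np.isfinite(P[...,0]); p=P[k]; print("mat",o["confidence"],rect(p),np.round(np.median(p,0),4))
m=box(P,[.40,-.4,.006],[.62,-.16,.03]); print(m.sum(),rect(P[m]),np.round(np.median(P[m],0),4)); t=box(P,[.3,-.4,-.03],[.40,-.16,.03]);print("table",np.median(P[t][:,2]))
g=np.array([.566,.0133,.161]); R=tool(-.02,np.pi/6); up=-R.apply([0,0,1])
q=tcp(g+.14*up,R)
r.movep(q-[.06,0,0],R.as_quat()); rep()
for i,dq in enumerate([[-.06,0,0],[0,0.0,0]]):
    if i: r.move_linear(q+dq)
    im,P,h=wcloud(f"w_h{i}")
    o=(h[...,0]<18)&(h[...,1]>150)&box(P,[.5,-.06,.13],[.65,.09,.2]); print("handle",o.sum())
    if o.sum()>20: print(line(P[o]),np.round(np.percentile(P[o],[2,50,98],axis=0),4).tolist())
rep()
E
```

```text
t 2.5 [ 0.4793 -0.2807  0.3596] F [ 0.2 -0.2  0.4] op 1.004 gf 0.0
mat 0.73 (array([ 510.2, -279.6]), array([172.8, 174.1]), 11.5) [ 0.5115 -0.2748  0.0108]
15634 (array([ 510.9, -277.9]), array([171., 171.]), 11.6) [ 0.5117 -0.2749  0.0108]
table -0.0002896877467846448
t 3.79 [0.4467 0.014  0.2674] F [-0.1  0.4 -0. ] op 1.0 gf 0.0
handle 2072
(array([0.5643, 0.0138, 0.1636]), array([0.003, 1.   , 0.01 ]), 0.0841) [[0.5567, -0.0273, 0.1364], [0.5621, 0.0159, 0.1661], [0.5985, 0.0549, 0.17]]
handle 2195
(array([0.5645, 0.0138, 0.1636]), array([0.003, 1.   , 0.   ]), 0.0836) [[0.5569, -0.0272, 0.1325], [0.5625, 0.0156, 0.1663], [0.5919, 0.0554, 0.1698]]
t 4.44 [0.5045 0.0142 0.2652] F [-0.1  1.2 -0.3] op 1.001 gf 0.0
```

View pics/w_h1.png

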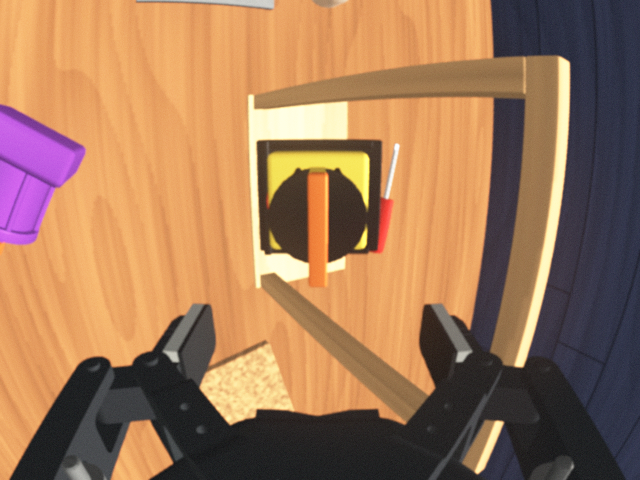

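View pics/w_mat.png

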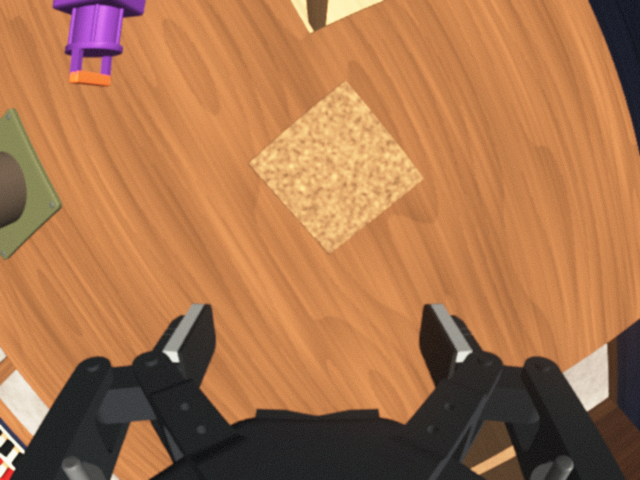

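Wrist view: the handle bar runs vertically at column 318, centred between the fingers (213 and 424), so the grasp is aligned. The mat shows at (335,165). I'll grasp now.

```bash
python3 - <<'E'
from fit import *
R=tool(-.02,np.pi/6); up=-R.apply([0,0,1]); g=np.array([.566,.0138,.1605])
q=tcp(g,R); r.move_linear(tcp(g+.03*up,R),R.as_quat(),v=.12); rep(); r.move_linear(q,v=.05); rep()
r.grasp(70); rep()
r.move_linear(q+.03*up,v=.06); rep()
r.move_linear(q+.2*up,v=.15); rep()
U=tool(-.02,0); r.move_linear(tcp([.42,.0138,.34],U),U.as_quat(),v=.15); r.wait(.3); rep()
for n in ["scene"]:
    im,d=r.snapshot(n); cv2.imwrite("pics/lift.png",im[120:340,120:460,::-1])
E
```

```text
t 5.51 [0.5605 0.014  0.171 ] F [ 0.6 -0.2  0.2] op 0.999 gf 0.0
t 6.26 [0.5753 0.0136 0.1441] F [-0.2  0.7 -0.2] op 0.998 gf 0.0
t 6.92 [0.5749 0.0136 0.1442] F [-3.1  0.6  2.4] op 0.152 gf 69.2
t 7.57 [0.5596 0.0139 0.1699] F [-0.5 -0.9 -5.8] op 0.149 gf 68.5
t 8.85 [0.4749 0.0156 0.3163] F [-0.8 -0.5 -7.1] op 0.151 gf 68.6
t 9.89 [0.4196 0.0138 0.3217] F [ 0.1  1.5 -6. ] op 0.149 gf 68.5
```

View pics/lift.png

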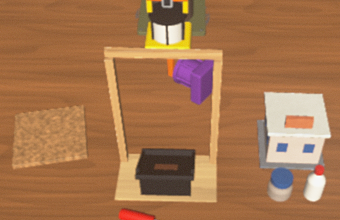

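The stand is empty, and the lamp hangs at the gripper (crop ~168,25). I'll carry it over the mat and check the lamp's pose relative to the mat.

```bash
python3 - <<'E'
from fit import *
yaw=np.radians(11.6); U=tool(yaw,0); c=np.array([.5109,-.2785]); 
r.movep(tcp([*c,.128+.011+.08],U),U.as_quat()); r.wait(.2); rep()
im,P,h=wcloud("w_carry"); F=U.as_matrix()
y=(h[...,0]>18)&(h[...,0]<35)&(h[...,1]>120)&box(P,[.4,-.4,.05],[.62,-.17,.3])
q=(P[y]-[*c,0])@np.c_[F[:,1],F[:,0],-F[:,2]] # lamp axes x,y,z
print(y.sum(),np.round(np.percentile(q,[1,50,99],axis=0),4).tolist())
for n in ["scene","side"]:
    im,d=r.snapshot(n); Q=cloud(n,d); h=cv2.cvtColor(im,cv2.COLOR_RGB2HSV)
    o=(h[...,0]<17)&(h[...,1]>150)&box(Q,[.42,-.36,.195],[.6,-.19,.26]); yl=(h[...,0]>19)&(h[...,0]<35)&(h[...,1]>120)&box(Q,[.42,-.36,.06],[.6,-.19,.14]);
    print(n,o.sum(),line(Q[o]) if o.sum()>5 else "",yl.sum(),rect(Q[yl]) if yl.sum()>5 else "", np.round(np.percentile(Q[yl],[1,99],axis=0),4).tolist())
E
```

```text
t 11.39 [ 0.5114 -0.2774  0.2012] F [ 0.7  0.1 -6. ] op 0.151 gf 68.4
7991 [[-0.0472, -0.0211, 0.102], [0.0023, 0.0387, 0.1231], [0.0462, 0.0498, 0.2276]]
scene 250 (array([ 0.5145, -0.279 ,  0.2235]), array([ 0.229, -0.974,  0.005]), 0.0853) 967 (array([ 514.5, -279.2]), array([ 98.8, 100.1]), 11.9) [[0.4614, -0.3273, 0.0942], [0.5682, -0.2235, 0.1311]]
side 46 (array([ 0.5113, -0.2752,  0.2273]), array([-0.198,  0.972, -0.125]), 0.0834) 477 (array([ 511.6, -271.7]), array([ 98.9, 107.8]), 11.5) [[0.4562, -0.3094, 0.0948], [0.5657, -0.2188, 0.1305]]
```

View pics/w_carry.png

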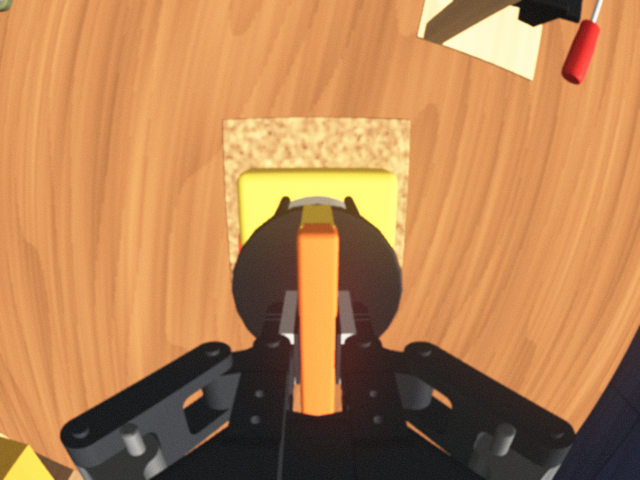

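The lamp hangs upright over the mat, aligned with its sides (base at (318,210), mat edges at columns 224 and 410). I'll lower it until contact.

```bash
python3 - <<'E'
from fit import *
p=r.sense()["eef_pos"].copy(); p[:2]=[.5109,-.2785]
z0=.128+.011-HZ*-1 # TCP z at nominal contact
r.move_linear([p[0],p[1],z0+.008],v=.08); r.wait(.2); rep(); f0=r.sense()["ft_force"][2]
z=z0+.008
for i in range(14):
    z-=.0015; r.move_linear([p[0],p[1],z],v=.02); f=r.sense()["ft_force"][2]
    if f-f0>2.5: break
rep(); print(z-z0)
r.release(); rep(); U=r.sense()["ee_rot"]
r.move_linear([p[0],p[1],z+.12],v=.12); rep()
im,P,h=wcloud("w_placed")
c=[.5109,-.2785]
y=(h[...,0]>18)&(h[...,0]<35)&(h[...,1]>120)&box(P,[.4,-.4,.03],[.62,-.17,.06]); print(rect(P[y]),np.median(P[y],0))
m=box(P,[.40,-.4,.007],[.62,-.16,.02]); print("mat",rect(P[m]))
E
```

```text
t 12.79 [ 0.5113 -0.2787  0.1289] F [-0.4 -0.7 -5.9] op 0.154 gf 68.4
t 14.29 [ 0.5108 -0.2786  0.1207] F [-3.8  1.9  5.8] op 0.149 gf 70.1
-0.0010000000000000009
t 14.99 [ 0.5109 -0.2785  0.1192] F [-0.6  0.5  1. ] op 0.999 gf 0.0
t 16.14 [ 0.5105 -0.2782  0.2384] F [ 0.3  0.3 -0.1] op 1.0 gf 0.0
(array([ 511.3, -278.5]), array([100.5,  98.6]), 11.6) [ 0.50379477 -0.2426264   0.04230986]
mat (array([ 510.7, -278. ]), array([171.5, 169.4]), 11.7)
```

View pics/w_placed.png

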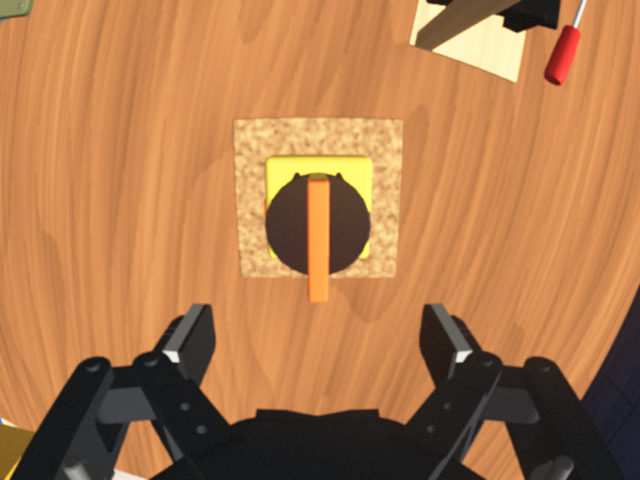

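The lamp stands upright in the middle of the mat (base centre within 1 mm of the mat centre). Next is the house.

```bash
cat > roof.py <<'E'
from fit import *
def roof(P,h):
    s=box(P,[.38,.18,.09],[.66,.42,.25])&(h[...,1]<70); p=P[s]; N=lambda p:np.c_[p[:,:2],np.ones(len(p))]
    k=np.ones(len(p),bool)
    for t in [.02,.01,.005,.003,.003]:
        co=np.linalg.lstsq(N(p[k]),p[k][:,2],rcond=None)[0]; k=abs(p[:,2]-N(p)@co)<t*np.hypot(1,np.hypot(*co[:2]))
    print("roof",k.sum(),"slope deg",round(np.degrees(np.arctan(np.hypot(*co[:2]))),2),np.round(co,4),rect(p[k]),np.round(p[k].mean(0),4))
    o=(h[...,0]<18)&(h[...,1]>100)&box(P,[.38,.22,.115],[.66,.38,.32]); print("strip",o.sum(),line(P[o]),np.round(np.percentile(P[o],[2,50,98],axis=0),4).tolist())
    return p[k],P[o]
E
python3 - <<'E'
from roof import *
p=r.sense()["eef_pos"]; R=tool(-.025,0)
r.move_linear([.40,-.22,.40],v=.25)
r.movep([.36,.05,.42],R.as_quat()); rep()
for i,q in enumerate([[.50,.30,.33],[.53,.26,.33]]):
    r.movep(q,R.as_quat()); r.wait(.2); rep()
    im,P,h=wcloud(f"w_roof{i}"); roof(P,h)
E
```

```text
t 18.22 [0.3604 0.0496 0.4193] F [-0.6  0.   0.8] op 1.003 gf 0.0
t 19.57 [0.5002 0.2988 0.3314] F [ 0.3 -0.2  0.8] op 1.004 gf 0.0
roof 16475 slope deg 2.16 [ 0.0377 -0.0011  0.0911] (array([531.5, 301.9]), array([136.3, 136.6]), 87.8) [0.5279 0.305  0.1106]
strip 860 (array([0.5731, 0.3011, 0.1391]), array([-0.035, -0.999,  0.021]), 0.0581) [[0.5678, 0.273, 0.1273], [0.5728, 0.3023, 0.1402], [0.5793, 0.3298, 0.1418]]
t 20.13 [0.5295 0.2604 0.3302] F [-0.3 -0.3 -0.5] op 0.999 gf 0.0
roof 17604 slope deg 2.15 [ 0.0375 -0.0012  0.0912] (array([531.5, 301.9]), array([136. , 136.4]), 87.9) [0.5295 0.3037 0.1108]
strip 823 (array([0.5736, 0.3004, 0.1402]), array([0.031, 1.   , 0.005]), 0.0579) [[0.568, 0.2721, 0.1357], [0.5734, 0.3006, 0.1404], [0.5796, 0.3285, 0.1418]]
```

View pics/w_roof1.png

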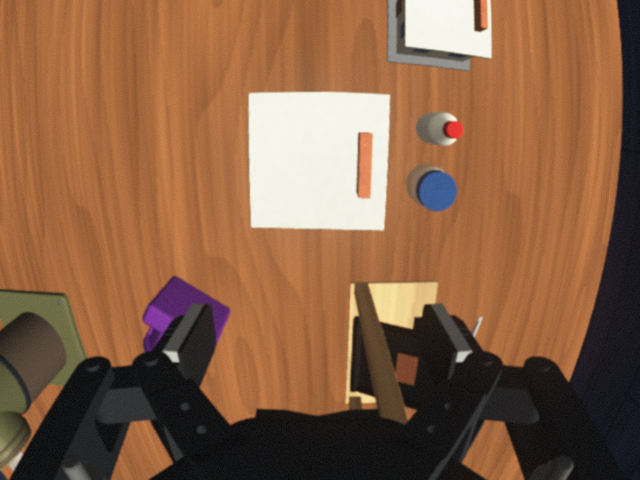

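The roof is nearly closed (2.15°), and the strip is at (365,165). The glue bottle and paint jar are behind the house, clear of the fingers. I'll grip the strip and swing it.

```bash
cat >> roof.py <<'E'
PSI=-.0375; HINGE=np.array([.4638,.3044,.1002])
def pose(th,x=.112,z=.031):
    F=Rot.from_euler("z",PSI)*Rot.from_euler("y",-th); R=tool(PSI,th)
    return tcp(HINGE+F.apply([x,0,z]),R),R.as_quat()
E
python3 - <<'E'
from roof import *
for t in [.0375,.3,.6,.785,.82]:
    for z in [.031,.13]: print(t,z,np.round(pose(t,z=z)[0],3), np.round(r.inverse_kinematics(*pose(t,z=z)),2))
t=.0375
r.movep(*pose(t,z=.12)); r.move_linear(*pose(t,z=.05),v=.1); r.move_linear(*pose(t),v=.04); rep()
r.grasp(40); rep()
for t in np.linspace(.0375,np.radians(45.3),11)[1:]:
    r.move_linear(*pose(t),v=.06); rep()
r.wait(.3); rep()
E
```

```text
0.0375 0.031 [0.575 0.3   0.117] [ 0.49  0.51 -0.06  0.97 -0.02  2.1 ]
0.0375 0.13 [0.571 0.3   0.216] [ 0.49  0.45  0.11  1.2  -0.02  2.1 ]
0.3 0.031 [0.567 0.301 0.145] [ 0.57  0.34 -0.31  0.67 -0.17  2.16]
0.3 0.13 [0.538 0.302 0.24 ] [ 0.6   0.24 -0.19  0.9  -0.18  2.19]
0.6 0.031 [0.549 0.301 0.174] [ 0.7   0.19 -0.59  0.32 -0.39  2.21]
0.6 0.13 [0.493 0.303 0.255] [ 0.78  0.05 -0.51  0.57 -0.43  2.29]
0.785 0.031 [0.534 0.302 0.188] [ 0.79  0.15 -0.75  0.08 -0.55  2.23]
0.785 0.13 [0.464 0.304 0.258] [ 0.92 -0.01 -0.69  0.37 -0.62  2.36]
0.82 0.031 [0.531 0.302 0.19 ] [ 0.81  0.14 -0.79  0.03 -0.58  2.23]
0.82 0.13 [0.459 0.305 0.258] [ 0.95 -0.02 -0.72  0.33 -0.66  2.37]
t 22.27 [0.5751 0.3002 0.1165] F [ 0.2 -0.4  0. ] op 1.0 gf 0.0
t 22.93 [0.5748 0.3003 0.1166] F [-1.8  0.5  1. ] op 0.129 gf 42.2
t 23.23 [0.5731 0.3003 0.1254] F [-2.1  0.4 -1. ] op 0.129 gf 42.1
t 23.52 [0.5711 0.3004 0.1333] F [-2.   0.7  1.1] op 0.134 gf 42.2
t 23.81 [0.5684 0.3005 0.1411] F [-2.5  0.1  0.8] op 0.133 gf 42.3
t 24.1 [0.565  0.3006 0.1489] F [-3.  -0.7  0.1] op 0.132 gf 42.3
t 24.39 [0.5611 0.3008 0.1563] F [-2.4  0.4 -0.3] op 0.133 gf 42.3
t 24.68 [0.5567 0.3009 0.1635] F [-2.9  0.  -0.6] op 0.128 gf 42.4
t 24.98 [0.5517 0.3011 0.1704] F [-2.8 -0.8  0.7] op 0.131 gf 42.4
t 25.27 [0.5463 0.3013 0.1768] F [-4.  -1.1  0.6] op 0.128 gf 42.5
t 25.56 [0.5403 0.3015 0.1828] F [-2.3  0.1  0.7] op 0.129 gf 42.6
t 25.85 [0.5339 0.3018 0.1884] F [-2.4 -0.7  0.5] op 0.129 gf 42.6
t 26.15 [0.5341 0.3018 0.1883] F [-1.2 -0.5 -1.2] op 0.129 gf 42.3
```

Release, back off along the roof normal and measure the angle.

```bash
python3 - <<'E'
from roof import *
t=np.radians(45.3)
r.release(); rep(); r.move_linear(*pose(t,z=.19),v=.12); r.wait(.2); rep()
im,P,h=wcloud("w_roofend"); roof(P,h)
for n in ["scene","side"]:
    im,d=r.snapshot(n); cv2.imwrite(f"pics/{n}_end.png",im[:,:,::-1]); Q=cloud(n,d); Q[d<=0]=np.nan
    roof(Q,cv2.cvtColor(im,cv2.COLOR_RGB2HSV))
E
```

```text
t 26.86 [0.5338 0.3018 0.1885] F [-0.3 -0.8 -0.5] op 1.002 gf 0.0
t 28.53 [0.4209 0.3057 0.2998] F [-0.4  0.1  0.1] op 1.001 gf 0.0
roof 22227 slope deg 44.91 [ 0.9962 -0.0357 -0.3395] (array([506.6, 302.7]), array([136.8,  98. ]), 87.7) [0.506  0.3069 0.1536]
strip 1108 (array([0.458 , 0.3021, 0.2373]), array([-0.877, -0.045,  0.478]), 0.1748) [[0.3817, 0.2751, 0.1955], [0.5177, 0.3054, 0.2049], [0.5282, 0.3319, 0.2787]]
roof 205 slope deg 5.86 [ 0.1006 -0.0202  0.0566] (array([511.4, 300.2]), array([119. ,  85.3]), 86.6) [0.4864 0.3069 0.0992]
strip 352 (array([0.5289, 0.2987, 0.1998]), array([-0.072, -0.996, -0.054]), 0.0588) [[0.5184, 0.27, 0.1899], [0.5289, 0.2984, 0.2], [0.5387, 0.3279, 0.2097]]
roof 1905 slope deg 44.82 [ 0.9929 -0.0379 -0.336 ] (array([507.6, 303.4]), array([139.5,  98.7]), 88.0) [0.5056 0.3112 0.1542]
strip 160 (array([0.5154, 0.2748, 0.1868]), array([-0.196, -0.918, -0.345]), 0.1237) [[0.4849, 0.234, 0.1364], [0.5202, 0.311, 0.2033], [0.5412, 0.3334, 0.2112]]
```

View pics/scene_end.png

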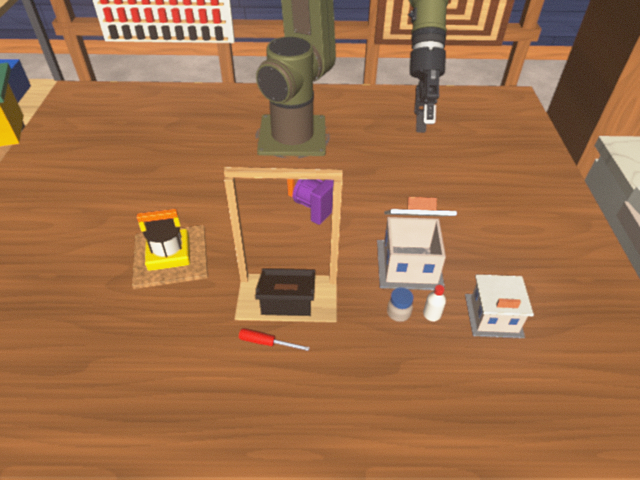

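The picture shows the lamp upright on the mat (165,245) and the roof standing at 44.9° (420,212). The glue bottle, paint jar and screwdriver have not moved, and the gripper is clear.

```bash
python3 -c "
from workcell import r
print(r.job_done())"
```

```text
the job is handed in; nothing more can be done
None
```

I set the yellow lamp upright in the middle of the cork mat (within about 1 mm), then left the roof standing at about 44.9°, moved none of the bystanders, and handed the job in at about 29 s with the gripper clear.

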